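# Turn the round oatcake on the cooling rack

### The arm

A 7-joint arm with a two-finger parallel gripper is mounted at the origin on a cart in front of the work surface, level with it; the furniture and walls round the work are solid. World frame = base frame: x ahead of the robot, y to its left, z up, the work surface at z = 0. Lengths are in m, angles in degrees, forces in N, time in s.
With the tool pointing down it reaches from about 0.425 to 0.875 m from the base axis. Payload 4.7 kg.
Tool frame: the origin (TCP) lies on the mounting face of the last link; the fingertips stand 182 mm ahead of it and the grasp point (between the pads) lies 164 mm ahead of it; z points along the fingers, y is the line along which they close (so a half turn about z gives the same grasp; the last joint's range is limited). The gripper opens to 87 mm and grips with 3 to 60 N. Pads are 19 mm wide; open, the fingers measure 117 mm over their backs; the gripper's body (75 mm by 190 mm) begins 51 mm behind the grasp point.
Start: joints at [-68.119, 18.392, -4.016, 83.108, 1.295, 78.541, -3.26], TCP at [0.234, 0.607, 0.405] pointing down, gripper open.
Joint ranges: [-163.93, 163.93], [-17.29, 119.83], [-79.2, 71.16], [3.27, 140.29], [-89.18, 269.18], [5.43, 117.66], [-154.24, 154.24]. Speed limits (degrees/s): [147.25, 147.25, 180, 180, 180, 180, 180].

### API

Orientations are given as [roll, pitch, yaw] about the fixed x, y, z axes, in that order (R = Rz(yaw) Ry(pitch) Rx(roll)).
In Python, from cell import env gives the robot as it stands.
- The arm moves only by the tool servo_tool, never from a script. Its argument "plan" is a list of rows, each an object with "xyz": the shift along the tool's x, y, z in cm, a list of three; "twist": the turn, a rotation vector about the tool's x, y, z in degrees, a list of three; "jaw": the closure, from 0 (fully open) to 1 (shut). In form: [{"xyz": [x, y, z], "twist": [wx, wy, wz], "jaw": jaw}, ...]. A call has 1 to 10 rows; each row is the pose to reach, as a shift and turn from the pose commanded when the call began, along the tool's axes at that moment; what a row does not reach only later rows make up. A row lasts 1/12 s, in which the tool goes at most 41.7 mm and 7.16 degrees, less where a joint would pass 70% of its speed; a pose out of reach is approached as far as the arm can. A call with a gripper value outside its range is refused whole. The fingers move at their own pace and stop on an object; "newtons" is the grip in N (left out, the last holds). Time passes only in rows, so rows that repeat a pose let the fingers close. It gives the time, the measured TCP pose, the force, the opening and the grip force at its end, in the units of the state.
- env.get_obs(): the state, without advancing time (a new reading comes with each control period).
- env.read_camera(name): name is "scene" or "top" or "wrist"; returns a dict with "img" (480x640x3 uint8, red, green, blue), "camera_matrix" (3x3 intrinsics, pixels), "R" (3x3) and "t" (3): a world point X has camera coordinates R X + t. Camera axes: x right, y down, z forward; pixel columns grow to the right and rows downward; lengths in m; the calibration is good to about 2 mm. A picture is of the moment at which its call begins. There is no depth.
- env.sign_off(): hands the job in; it is judged then, once.
The state is a dict: "time_s": time; "qpos": joint angles; "joint_velocities": joint speeds; "effort": joint torques, N m; "tool_pos": TCP position; "tool_rot": TCP orientation; "force": force on the tool from outside, world axes, zero at the start; "wrist_torque": the same for the moment, N m; "grip_width": finger opening in m; "grasp_force": force on a finger pad.
Only numpy, scipy, OpenCV 4.12 (cv2) and the standard library are available. Lean on these libraries where they do the work, as an engineer would, in place of code of your own. Each camera call takes 0.05 s, during which the arm holds its last target. There are 200 camera calls.

### The job

Take the turner by its handle, slide its blade under the round oatcake on the cooling rack and, tilting the blade with a turn of the wrist, flip the oatcake over so that it lies flat on the rack again, dotted face down. Keep it low over the rack, use only the turner on it and leave the square oatcake where it lies. Then lay the turner back on the bare worktop, blade flat, and let go.

Things in the scene. Friction and masses are not known exactly. Their poses are not given: they have to be found in the camera images.
- rack: wire cooling rack, fixed, 160 (its x) by 256 (its y) mm, standing on the worktop; origin under its centre at worktop height. Four bars 6 mm thick run along its y at x = -77, -19, 19, 77 mm, tops 45 mm up: two lanes, centred at x = -48 and 48 mm, each with a 52 mm gap between its bars, open down to the worktop but for a crossbar 7 mm high at each end. The +y half is empty
- round_oatcake: the same hard round oatcake, as a body; origin at the centre of its plain face, z toward its dotted face
- round_centre (a point): centre of the round oatcake: a rigid disc of 80 mm diameter, 10 mm thick, about 60 g, lying in one of the rack's lanes (either one), nearer the rack's -y end. Its z axis points out of the dotted face, up at the start
- square_oatcake: the same square oatcake, as a body; origin at the centre of its plain face, z toward its dotted face
- square_centre (a point): centre of the square oatcake, 76 by 76 by 10 mm, lying in the other lane beside the round one; to be left alone
- turner: narrow steel turner with a dark wooden handle, 203 mm long, 160 g, lying blade down on the worktop to the right of the rack. Origin at the centre of the blade's underside; x runs along the blade to its front edge (roughly toward the rack), z up. Blade 100 by 32 by 3 mm; the handle rises backward at 45 degrees from its rear edge
- turner_grip (a point): middle of the turner's wooden handle, 110 mm behind and 63 mm above the origin of the turner, same axes as the turner. The handle is 120 mm long, 16 mm wide (along the turner's y) and 20 mm deep, and slopes up backward at 45 degrees; take it from above across its width
- turner_tip (a point): middle of the front edge of the turner's blade, 50 mm ahead of the turner's origin, half-way up the blade's 3 mm thickness

How it is judged (in metres and radians):
On the way:
1. the round oatcake is tipped up by the tilted turner (contact force between turner and round_oatcake above 0.02 N and angle between round_centre's own z axis and vertical above 0.35 rad and angle between turner's own z axis and vertical above 0.25 rad), for 0.04 s.
At the end, for the whole second after the job is handed in: the round oatcake lies at rest flat on the rack's bars (within 10 degrees), dotted face down; the square oatcake lies flat, dotted face up, within 30 mm of where it was; the turner lies at rest with its blade flat on the worktop (within 10 degrees), touching neither rack nor oatcake (angle between round_centre's own z axis and vertical above 2.97 rad and z of round_centre in the frame of rack between 0.045 and 0.055 m and y of round_centre in the frame of rack between -0.125 and 0.125 m and x of round_centre in the frame of rack between -0.09 and 0.09 m and linear speed of each of round_oatcake, turner below 0.02 m/s and angle between each of turner, square_centre's own z axis and vertical below 0.17 rad and height (world z) of each of turner_tip, turner below 0.012 m and contact force between turner and rack below 0.05 N and contact force between turner and round_oatcake below 0.05 N and distance of square_centre from where it was at the start of the episode below 0.03 m).
It fails at once if the round oatcake is touched by the gripper or arm (contact force between any of the fingers, the arm and round_oatcake above 0.5 N).
It fails at once if the round oatcake is lifted more than 0.2 m above the worktop (height (world z) of round_centre above 0.2 m).
It fails at once if the square oatcake is shoved away or upset (distance of square_centre from where it was at the start of the episode above 0.04 m or angle between square_centre's own z axis and vertical above 0.4 rad).
It also fails if it takes over 45 s, if anything falls off the work surface, if the arm or the gripper's body presses on something with over 40 N, if the wrist force passes 120 N, or if a joint passes its speed limit or range.

## Working session

There is one attempt and no reset: what is moved stays moved. The work goes in short steps, Python scripts to look and compute and a tool call to move; the robot and the scene stay as the last step left them, time stands still between calls to the robot, and variables do not carry over. Pictures are saved under pics/ and viewed, at most 12 in all, crops included, and the job is handed in when it is done.

Besides the shell and the picture viewer there is one more tool, called after "Request:" in YAML: its name, and indented under it one key for each argument. servo_tool: Moves the arm, as the interface text tells. Its arguments: {"type":"object","properties":{"plan":{"type":"array","items":{"type":"object","properties":{"xyz":{"type":"array","items":{"type":"number"}},"twist":{"type":"array","items":{"type":"number"}},"jaw":{"type":"number"}}}},"newtons":{"type":"number"}},"required":["plan"]}

```bash
mkdir -p pics; ls; python3 - <<'E'
from cell import env
import cv2,numpy as np
for n in("top","scene"):
    c=env.read_camera(n); cv2.imwrite(f"pics/{n}0.png",c["img"][:,:,::-1])
    print(n,c["camera_matrix"].tolist(),np.round(c["R"],4).tolist(),np.round(c["t"],4).tolist())
o=env.get_obs();print(o["tool_pos"],o["tool_rot"],o["time_s"])
E
```

```text
pics
top [[434.38876126463487, 0.0, 318.49654630988283], [0.0, 434.38876126463487, 240.33678739715012], [0.0, 0.0, 1.0]] [[-0.0591, -0.9982, 0.0041], [-0.9771, 0.057, -0.2051], [0.2045, -0.0161, -0.9787]] [0.0499, 0.5167, 0.8726]
scene [[485.19468867808143, 0.0, 318.0135073618831], [0.0, 485.19468867808143, 243.58772695403007], [0.0, 0.0, 1.0]] [[0.8636, -0.504, -0.0079], [-0.3416, -0.5736, -0.7445], [0.3707, 0.6457, -0.6676]] [-0.4107, 0.2489, 0.6852]
[0.23369798 0.60634472 0.40375913] [-1.79900502e+02  6.42829851e-03  1.58926687e+02] 0.1
```

View pics/top0.png

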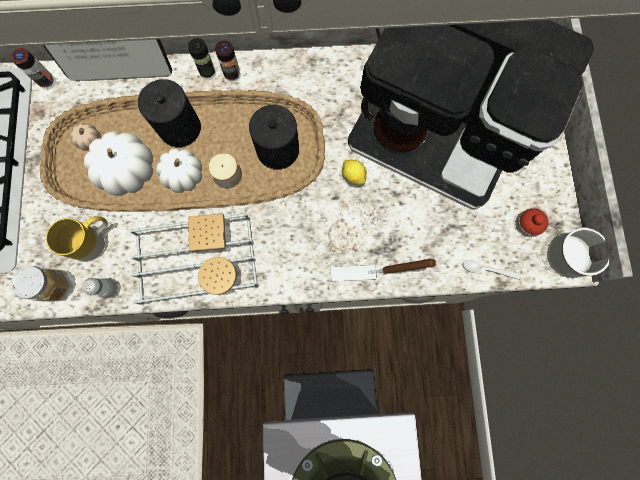

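View pics/scene0.png

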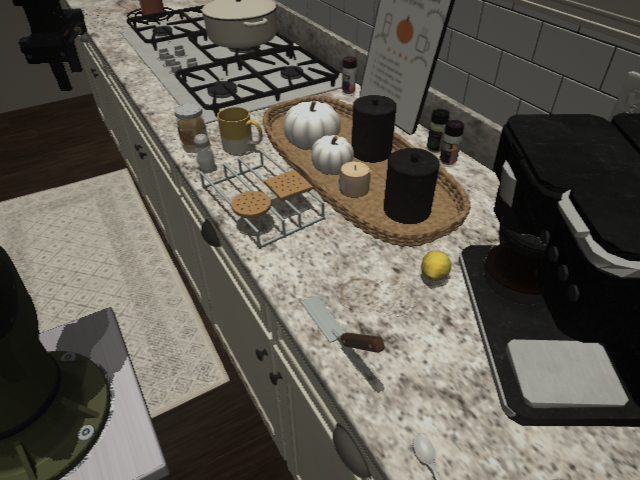

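Top view: the round oatcake is at about (217,275) in the lane nearer the robot. The square one is at (207,232). The rack spans (135–256, 217–300), with its empty half on the left. The turner blade covers about (331–375, 272), with the handle out to (436,263). The scene view agrees. Next I'll take a crop to get accurate pixels.

```bash
python3 - <<'E'
import cv2
a=cv2.imread("pics/top0.png")[200:310,125:265]; b=cv2.imread("pics/top0.png")[230:310,320:450]
a=cv2.resize(a,None,fx=4,fy=4,interpolation=cv2.INTER_CUBIC); b=cv2.resize(b,None,fx=4,fy=4,interpolation=cv2.INTER_CUBIC)[:140+20]
import numpy as np
b=cv2.imread("pics/top0.png")[252:287,320:450]; b=cv2.resize(b,None,fx=4,fy=4,interpolation=cv2.INTER_CUBIC)
o=np.zeros((440+140,560,3),np.uint8); o[:440]=a; o[440:,:520]=b
cv2.imwrite("pics/crop0.png",o)
E
```

```text
(no output)
```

View pics/crop0.png

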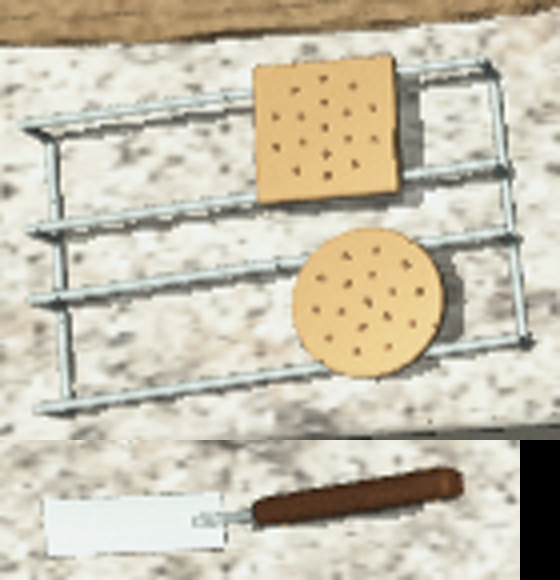

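```bash
cat > h.py <<'E'
import numpy as np, cv2
from cell import env
def ray(c,px,z):
    d=c["R"].T@np.linalg.solve(c["camera_matrix"],[px[0],px[1],1.]); o=-c["R"].T@c["t"]
    return o+d*(z-o[2])/d[2]
def proj(c,X):
    p=c["camera_matrix"]@(c["R"]@np.asarray(X,float)+c["t"]); return p[:2]/p[2]
E
python3 - <<'E'
from h import *
c=env.read_camera("top")
A=lambda u,v:(124.6+u/4,199.6+v/4); B=lambda u,v:(319.6+u/4,251.6+(v-440)/4)
L=np.array([ray(c,A(*p),.045) for p in[(25,125),(28,230),(30,299),(38,408)]])
R=np.array([ray(c,A(*p),.045) for p in[(490,65),(508,170),(518,238),(528,341)]])
ctr=(L.mean(0)+R.mean(0))/2; dy=(L-R).mean(0); yaw=np.degrees(np.arctan2(-dy[0],dy[1]))
print("rack",ctr.round(4),"len",np.linalg.norm(dy),"yaw",yaw,"widths",np.linalg.norm(L[0]-L[3]),np.linalg.norm(R[0]-R[3]))
r=ray(c,A(368,302),.055);s=ray(c,A(326,128),.055)
Rz=np.array([[np.cos(np.radians(yaw)),np.sin(np.radians(yaw))],[-np.sin(np.radians(yaw)),np.cos(np.radians(yaw))]])
print("round",r.round(4),Rz@(r-ctr)[:2],"square",Rz@(s-ctr)[:2])
b=np.array([ray(c,B(*p),.003) for p in[(42,497),(222,493),(225,545),(48,556)]])
f=(b[0]+b[3])/2; k=(b[1]+b[2])/2; d=f-k; o=(f+k)/2
print("blade",b.round(4).tolist(),"len",np.linalg.norm(d),"o",o,"dir",np.degrees(np.arctan2(d[1],d[0])))
for a in(80,85,90,95,100):
  u=np.array([np.cos(np.radians(a)),np.sin(np.radians(a)),0]); 
  P=[o+u*x+[0,0,z] for x,z in((-110+42,63-42),(-110-42,63+42))]
  print(a,"grip",(o-u*.11)[:2],[((proj(c,o+u*x/1000+[0,0,z/1000])-[319.6,251.6])*4+[0,440]).round() for x,z in((-68,21),(-110,63),(-152,105))])
E
```

```text
rack [0.498  0.2897 0.045 ] len 0.25599824449676006 yaw 4.157255235652541 widths 0.15283180990489736 0.15224541047912582
round [0.4567 0.2366 0.055 ] [-0.04506364 -0.04994457] square [ 0.05096757 -0.03554808]
blade [[0.4699, -0.0037, 0.003], [0.4663, -0.1038, 0.003], [0.4373, -0.103, 0.003], [0.4369, -0.0049, 0.003]] len 0.09913781955942949 o [ 0.45259611 -0.05382211  0.003     ] dir 89.05469791727954
80 grip [ 0.43349481 -0.16215096] [array([262., 532.]), array([356., 531.]), array([458., 530.])]
85 grip [ 0.44300897 -0.16340352] [array([263., 521.]), array([356., 513.]), array([459., 503.])]
90 grip [ 0.45259611 -0.16382211] [array([262., 510.]), array([355., 494.]), array([457., 477.])]
95 grip [ 0.46218324 -0.16340352] [array([261., 499.]), array([353., 476.]), array([453., 451.])]
100 grip [ 0.4716974  -0.16215096] [array([258., 489.]), array([348., 458.]), array([446., 425.])]
```

```bash
cat >> h.py <<'E'
from scipy.spatial.transform import Rotation as Ro
def Rt(head,pitch=0,roll=0):
    "turner-like frame: x at heading, tip DOWN by pitch; tool = that with z flipped"
    return Ro.from_euler('ZYX',[head,pitch,roll],degrees=True)
FL=Ro.from_euler('x',180,degrees=True)
def cur():
    o=env.get_obs(); return Ro.from_euler('xyz',o["tool_rot"],degrees=True),o["tool_pos"],o
def delta(Rg,pg,R0,p0):   # Rg tool rot, pg TCP
    return (R0.inv().apply(np.asarray(pg)-p0)*100).round(2).tolist(),(R0.inv()*Rg).as_rotvec(degrees=True).round(1).tolist()
E
python3 - <<'E'
from h import *
R,p,o=cur()
for q,h in(((.47,.2,.40),115),((.4505,-.164,.31),89)): print(delta(Rt(h)*FL,q,R,p))
E
```

```text
([-36.66, -29.42, 0.44], [-0.1, 0.0, 43.9])
([-47.93, -64.08, 9.49], [-0.1, 0.1, 69.9])
```

Request:
servo_tool:
  plan:
    - {"xyz": [-36.7,-29.4,0.4],"twist": [0,0,44],"jaw": 0}
    - {"xyz": [-36.7,-29.4,0.4],"twist": [0,0,44],"jaw": 0}
    - {"xyz": [-36.7,-29.4,0.4],"twist": [0,0,44],"jaw": 0}
    - {"xyz": [-36.7,-29.4,0.4],"twist": [0,0,44],"jaw": 0}
    - {"xyz": [-36.7,-29.4,0.4],"twist": [0,0,44],"jaw": 0}
    - {"xyz": [-36.7,-29.4,0.4],"twist": [0,0,44],"jaw": 0}
    - {"xyz": [-36.7,-29.4,0.4],"twist": [0,0,44],"jaw": 0}
    - {"xyz": [-36.7,-29.4,0.4],"twist": [0,0,44],"jaw": 0}
    - {"xyz": [-36.7,-29.4,0.4],"twist": [0,0,44],"jaw": 0}
    - {"xyz": [-36.7,-29.4,0.4],"twist": [0,0,44],"jaw": 0}

```text
time_s: 0.98
tool_pos: [0.444, 0.2445, 0.4012]
tool_rot: [180.0, -0.0, 114.9]
force: [0.4, 0.4, 0.5]
grip_width: 0.087
grasp_force: 0.0
```

```bash
python3 - <<'E'
from h import *
R,p,o=cur(); print(p,o["tool_rot"],o["time_s"])
print(delta(Rt(89)*FL,(.4505,-.164,.31),R,p))
E
```

```text
[0.44397759 0.24447677 0.40120017] [ 1.79987230e+02 -1.90872579e-02  1.14936463e+02] 0.9833
([-37.32, -16.63, 9.1], [0.0, -0.0, 25.9])
```

Request:
servo_tool:
  plan:
    - {"xyz": [-33,-16,9],"twist": [0,0,26],"jaw": 0}
    - {"xyz": [-33,-16,9],"twist": [0,0,26],"jaw": 0}
    - {"xyz": [-33,-16,9],"twist": [0,0,26],"jaw": 0}
    - {"xyz": [-33,-16,9],"twist": [0,0,26],"jaw": 0}
    - {"xyz": [-33,-16,9],"twist": [0,0,26],"jaw": 0}
    - {"xyz": [-33,-16,9],"twist": [0,0,26],"jaw": 0}
    - {"xyz": [-33,-16,9],"twist": [0,0,26],"jaw": 0}
    - {"xyz": [-33,-16,9],"twist": [0,0,26],"jaw": 0}
    - {"xyz": [-33,-16,9],"twist": [0,0,26],"jaw": 0}
    - {"xyz": [-33,-16,9],"twist": [0,0,26],"jaw": 0}

```text
time_s: 1.82
tool_pos: [0.4355, -0.1274, 0.3101]
tool_rot: [-179.9, 0.2, 88.3]
force: [-0.1, -0.3, 0.8]
grip_width: 0.087
grasp_force: 0.0
```

Request:
servo_tool:
  plan:
    - {"xyz": [0,0,0],"twist": [0,0,0],"jaw": 0}
    - {"xyz": [0,0,0],"twist": [0,0,0],"jaw": 0}

```text
time_s: 1.98
tool_pos: [0.4375, -0.1197, 0.3111]
tool_rot: [-180.0, -0.0, 88.9]
force: [-0.4, 0.2, -0.5]
grip_width: 0.087
grasp_force: 0.0
```

```bash
python3 - <<'E'
from h import *
R,p,o=cur(); print(p,o["tool_rot"],o["time_s"])
print(delta(Rt(89)*FL,(.4505,-.164,.31),R,p))
c=env.read_camera("wrist"); cv2.imwrite("pics/w1.png",c["img"][:,:,::-1]); np.savez("w1.npz",K=c["camera_matrix"],R=c["R"],t=c["t"])
E
```

```text
[ 0.43749189 -0.11965829  0.31113625] [-1.79981987e+02 -3.95872926e-02  8.89031395e+01] 1.9833
([-4.41, 1.39, 0.11], [-0.0, -0.0, -0.1])
```

View pics/w1.png

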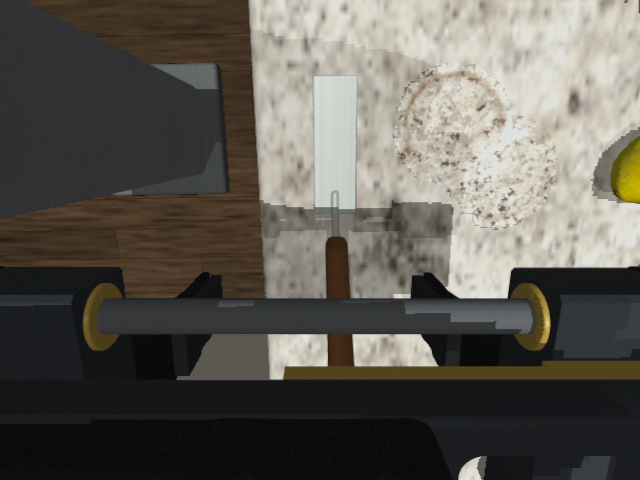

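Wrist view: the blade corners are at (313,76), (357,75), (357,209) and (314,209). The handle runs straight back below them and sits between the fingers.

```bash
python3 - <<'E'
from h import *
f=np.load("w1.npz"); c=dict(camera_matrix=f["K"],R=f["R"],t=f["t"])
b=[ray(c,q,.003) for q in((313,76),(357,75),(357,209),(314,209))]
fr=(b[0]+b[1])/2;k=(b[2]+b[3])/2;o=(fr+k)/2;d=fr-k;h=np.degrees(np.arctan2(d[1],d[0]));u=d/np.linalg.norm(d)
print("o",o,"len",np.linalg.norm(d),"w",np.linalg.norm(b[0]-b[1]),"head",h,"grip",o-.11*u)
R,p,_=cur(); g=o-.11*u
print(delta(Rt(h)*FL,(g[0],g[1],.063+.164),R,p))
E
```

```text
o [ 0.45198324 -0.05109094  0.003     ] len 0.09627820239364854 w 0.031447187788179475 head 89.80654250867869 grip [ 0.45161183 -0.16109031  0.003     ]
([-4.2, 1.46, 8.42], [0.0, -0.0, -0.8])
```

Request:
servo_tool:
  plan:
    - {"xyz": [-4.3,1.4,0],"twist": [0,0,-0.5],"jaw": 0}
    - {"xyz": [-4.3,1.4,2],"twist": [0,0,-0.5],"jaw": 0}
    - {"xyz": [-4.3,1.4,5],"twist": [0,0,-0.5],"jaw": 0}
    - {"xyz": [-4.3,1.4,7.5],"twist": [0,0,-0.5],"jaw": 0}
    - {"xyz": [-4.3,1.4,8.4],"twist": [0,0,-0.5],"jaw": 0}
    - {"xyz": [-4.3,1.4,8.4],"twist": [0,0,-0.5],"jaw": 0.5}
    - {"xyz": [-4.3,1.4,8.4],"twist": [0,0,-0.5],"jaw": 1}
    - {"xyz": [-4.3,1.4,8.4],"twist": [0,0,-0.5],"jaw": 1}
    - {"xyz": [-4.3,1.4,8.4],"twist": [0,0,-0.5],"jaw": 1}
    - {"xyz": [-4.3,1.4,8.4],"twist": [0,0,-0.5],"jaw": 1}
  newtons: 60

```text
time_s: 2.87
tool_pos: [0.4514, -0.1634, 0.2285]
tool_rot: [179.8, -0.0, 89.5]
force: [0.1, 0.0, 0.3]
grip_width: 0.0617
grasp_force: 0.0
```

Request:
servo_tool:
  plan:
    - {"xyz": [0,0,0],"twist": [0,0,0],"jaw": 1}
    - {"xyz": [0,0,0],"twist": [0,0,0],"jaw": 1}
    - {"xyz": [0,0,0],"twist": [0,0,0],"jaw": 1}

```text
time_s: 3.12
tool_pos: [0.4508, -0.1635, 0.2275]
tool_rot: [180.0, -0.0, 89.4]
force: [-0.2, 0.2, 0.2]
grip_width: 0.0414
grasp_force: 0.0
```

Request:
servo_tool:
  plan:
    - {"xyz": [0,0,0],"twist": [0,0,0],"jaw": 1}
    - {"xyz": [0,0,0],"twist": [0,0,0],"jaw": 1}
    - {"xyz": [0,0,0],"twist": [0,0,0],"jaw": 1}
    - {"xyz": [0,0,0],"twist": [0,0,0],"jaw": 1}
    - {"xyz": [0,0,0],"twist": [0,0,0],"jaw": 1}
    - {"xyz": [0,0,0],"twist": [0,0,0],"jaw": 1}
    - {"xyz": [0,0,0],"twist": [0,0,0],"jaw": 1}

```text
time_s: 3.7
tool_pos: [0.4507, -0.1634, 0.2272]
tool_rot: [180.0, 0.0, 89.4]
force: [0.3, 0.3, -0.2]
grip_width: 0.0154
grasp_force: 60.0
```

```bash
cat >> h.py <<'E'
rack=np.array([.498,.2897,0]); RK=Ro.from_euler('z',4.16,degrees=True); LX=-.0475
def tipgoal(y,z,pitch,R0,p0,G,roll=0,head=94.16,x=LX):
    "tip (blade mid-thickness front edge) at rack (x,y,z); G = (tool-in-turner rot, TCP-in-turner pos)"
    Rw=Rt(head,pitch,roll); tip=rack+RK.apply([x,y,z])
    org=tip-Rw.apply([.05,0,.0015])
    return delta(Rw*G[0],org+Rw.apply(G[1]),R0,p0)
G=(FL,np.array([-.110,0,.063+.164]))
E
python3 - <<'E'
from h import *
R,p,o=cur();print(p,o["tool_rot"],o["grip_width"],o["grasp_force"],o["force"])
print(tipgoal(-.14,.10,0,R,p,G)); print(tipgoal(-.14,.035,0,R,p,G))
E
```

```text
[ 0.45071442 -0.16341283  0.22717735] [1.79996088e+02 1.01046902e-03 8.94255464e+01] 0.01538854289126447 59.99015565030277 [ 0.3209025   0.29604866 -0.1549696 ]
([15.07, 2.02, -9.83], [0.0, 0.0, -4.7])
([15.07, 2.02, -3.33], [0.0, 0.0, -4.7])
```

Request:
servo_tool:
  plan:
    - {"xyz": [0,0,-2],"twist": [0,0,0],"jaw": 1}
    - {"xyz": [0,0,-4.5],"twist": [0,0,-1],"jaw": 1}
    - {"xyz": [2,0.4,-6.8],"twist": [0,0,-2],"jaw": 1}
    - {"xyz": [4.5,0.8,-6.8],"twist": [0,0,-3],"jaw": 1}
    - {"xyz": [7.5,1.2,-6.8],"twist": [0,0,-4],"jaw": 1}
    - {"xyz": [10.5,1.6,-6.8],"twist": [0,0,-4.7],"jaw": 1}
    - {"xyz": [13,1.9,-6.8],"twist": [0,0,-4.7],"jaw": 1}
    - {"xyz": [14,2,-6.8],"twist": [0,0,-4.7],"jaw": 1}
    - {"xyz": [14,2,-6.8],"twist": [0,0,-4.7],"jaw": 1}
    - {"xyz": [14,2,-6.8],"twist": [0,0,-4.7],"jaw": 1}

```text
time_s: 4.53
tool_pos: [0.4719, -0.0243, 0.2949]
tool_rot: [-179.9, 0.1, 94.2]
force: [-0.9, -1.1, -1.6]
grip_width: 0.0154
grasp_force: 60.0
```

```bash
python3 - <<'E'
from h import *
R,p,o=cur();print(p,o["tool_rot"],o["grip_width"],o["grasp_force"],o["force"])
np.savez("pose2.npz",q=R.as_quat(),p=p)
a=env.read_camera("wrist");b=env.read_camera("scene")
np.savez("w2.npz",K=a["camera_matrix"],R=a["R"],t=a["t"]); 
I=np.hstack([a["img"][0:400,100:560],b["img"][120:320,150:320].repeat(2,0).repeat(2,1)]); print(I.shape)
cv2.imwrite("pics/w2.png",I[:,:,::-1])
E
```

```text
[ 0.47186016 -0.02429606  0.29490877] [-1.79948573e+02  6.44792646e-02  9.41575421e+01] 0.015404948668351768 59.99130366370082 [-0.90217607 -1.12089465 -1.62984529]
(400, 800, 3)
```

View pics/w2.png

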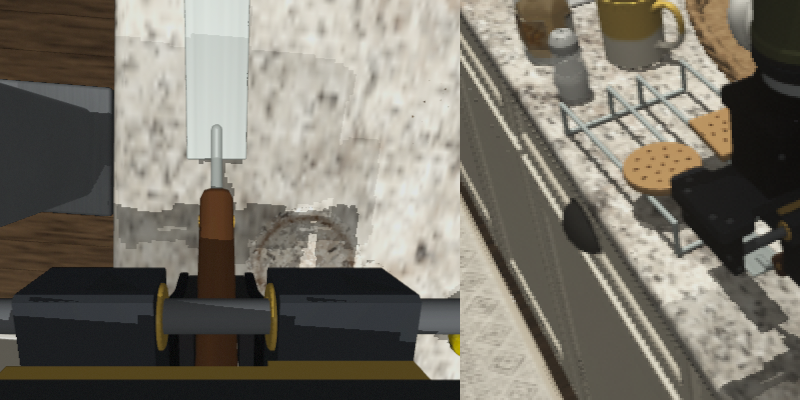

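The wrist crop shows the blade square in the grip, with its rear edge at row 158 between columns 287 and 346 of the full image. The scene crop shows the round oatcake undisturbed and the turner short of the rack end.

```bash
python3 - <<'E'
from h import *
f=np.load("w2.npz"); c=dict(camera_matrix=f["K"],R=f["R"],t=f["t"])
s=np.load("pose2.npz"); R=Ro.from_quat(s["q"]);p=s["p"]
Rw0=R*FL.inv(); g=p+R.apply([0,0,.164])
for sag in(-4,-2,0,2,4):
    Rw=Rw0*Ro.from_euler('y',sag,degrees=True)
    org=g-Rw.apply([-.110,0,.063])
    print(sag,[proj(c,org+Rw.apply(v)).round().tolist() for v in((-.05,.016,.003),(-.05,-.016,.003),(0,.016,.003),(0,-.016,.003))],org.round(4))
    tip=org+Rw.apply([.05,0,.0015]); print("  tip rack",RK.inv().apply(tip-rack).round(4))
E
```

```text
-4 [[287.0, 153.0], [349.0, 153.0], [285.0, 46.0], [351.0, 46.0]] [0.4634 0.0893 0.0756]
  tip rack [-0.049  -0.1476  0.0805]
-2 [[288.0, 157.0], [348.0, 157.0], [285.0, 53.0], [351.0, 53.0]] [0.4635 0.0873 0.0717]
  tip rack [-0.049  -0.1495  0.0748]
0 [[288.0, 161.0], [348.0, 161.0], [286.0, 59.0], [350.0, 59.0]] [0.4637 0.0851 0.0678]
  tip rack [-0.049  -0.1515  0.0692]
2 [[288.0, 165.0], [347.0, 165.0], [287.0, 65.0], [349.0, 65.0]] [0.4639 0.0829 0.064 ]
  tip rack [-0.049  -0.1538  0.0637]
4 [[289.0, 169.0], [347.0, 169.0], [287.0, 72.0], [348.0, 72.0]] [0.464  0.0805 0.0603]
  tip rack [-0.0491 -0.1562  0.0582]
```

```bash
python3 - <<'E'
from h import *
R,p,o=cur(); print(p)
for y,z in((-.15,.032),(-.078,.032),(-.078,.0435)): print(y,z,tipgoal(y,z,0,R,p,G))
E
```

```text
[ 0.47185773 -0.02550971  0.2950567 ]
-0.15 0.032 ([0.25, 0.14, 3.76], [-0.0, 0.0, -0.2])
-0.078 0.032 ([7.45, 0.12, 3.75], [-0.0, 0.0, -0.2])
-0.078 0.0435 ([7.45, 0.12, 2.6], [-0.0, 0.0, -0.2])
```

Request:
servo_tool:
  plan:
    - {"xyz": [0.1,0.1,2],"twist": [0,0,0],"jaw": 1}
    - {"xyz": [0.2,0.1,3.7],"twist": [0,0,0],"jaw": 1}
    - {"xyz": [0.5,0.1,3.8],"twist": [0,0,0],"jaw": 1}
    - {"xyz": [2,0.1,3.8],"twist": [0,0,0],"jaw": 1}
    - {"xyz": [3.5,0.1,3.8],"twist": [0,0,0],"jaw": 1}
    - {"xyz": [5,0.1,3.8],"twist": [0,0,0],"jaw": 1}
    - {"xyz": [6.5,0.1,3.8],"twist": [0,0,0],"jaw": 1}
    - {"xyz": [7.4,0.1,3.8],"twist": [0,0,0],"jaw": 1}
    - {"xyz": [7.4,0.1,3.8],"twist": [0,0,0],"jaw": 1}
    - {"xyz": [7.4,0.1,3.8],"twist": [0,0,0],"jaw": 1}

```text
time_s: 5.47
tool_pos: [0.4679, 0.0497, 0.2576]
tool_rot: [180.0, 0.0, 94.1]
force: [0.5, -0.5, -2.0]
grip_width: 0.0155
grasp_force: 60.0
```

```bash
python3 - <<'E'
from h import *
R,p,o=cur();print(p,o["tool_rot"],o["force"],o["time_s"])
P=np.array([-.0225,.045]); d=.0555
for th,b in((0,0),(6,0),(12,0),(18,4),(24,10),(30,16),(30,16)):
    t=np.radians(th); y,z=P+d*np.array([-np.cos(t),np.sin(t)])+.0015*np.array([np.sin(t),-np.cos(t)])
    print(th,b,round(y,4),round(z,4),tipgoal(y,z,b,R,p,G))
a=env.read_camera("wrist");b=env.read_camera("scene")
I=np.hstack([b["img"][120:320,150:340].repeat(2,0).repeat(2,1),env.read_camera("top")["img"][180:380,120:320].repeat(2,0).repeat(2,1)])
cv2.imwrite("pics/s3.png",I[:,:,::-1])
E
```

```text
[0.4679254  0.04967564 0.25758316] [1.79977294e+02 2.41664862e-02 9.41238887e+01] [ 0.51156092 -0.53938495 -2.03956881] 5.4667
0 0 -0.078 0.0435 ([-0.08, -0.01, -1.14], [0.0, 0.0, -0.0])
6 0 -0.0775 0.0493 ([-0.03, -0.01, -1.72], [0.0, 0.0, -0.0])
12 0 -0.0765 0.0551 ([0.07, -0.01, -2.3], [0.0, 0.0, -0.0])
18 4 -0.0748 0.0607 ([1.85, -0.01, -3.93], [0.0, -4.0, -0.0])
24 10 -0.0726 0.0662 ([4.62, -0.01, -5.85], [0.0, -10.0, -0.0])
30 16 -0.0698 0.0715 ([7.57, -0.01, -7.48], [0.0, -16.0, -0.0])
30 16 -0.0698 0.0715 ([7.57, -0.01, -7.48], [0.0, -16.0, -0.0])
```

View pics/s3.png

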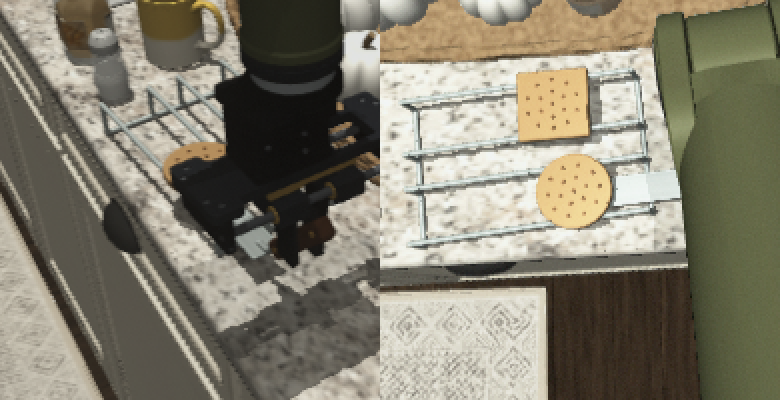

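The top crop shows the blade in the lane with its tip under the near edge of the round oatcake, and nothing has shifted. Now I'll lift.

Request:
servo_tool:
  plan:
    - {"xyz": [-0.08,0,-1.1],"twist": [0,0,0],"jaw": 1}
    - {"xyz": [-0.03,0,-1.7],"twist": [0,0,0],"jaw": 1}
    - {"xyz": [0.07,0,-2.3],"twist": [0,0,0],"jaw": 1}
    - {"xyz": [0.95,0,-3.1],"twist": [0,-2,0],"jaw": 1}
    - {"xyz": [1.85,0,-3.9],"twist": [0,-4,0],"jaw": 1}
    - {"xyz": [3.25,0,-4.9],"twist": [0,-7,0],"jaw": 1}
    - {"xyz": [4.6,0,-5.85],"twist": [0,-10,0],"jaw": 1}
    - {"xyz": [6.1,0,-6.7],"twist": [0,-13,0],"jaw": 1}
    - {"xyz": [7.57,0,-7.5],"twist": [0,-16,0],"jaw": 1}
    - {"xyz": [7.57,0,-7.5],"twist": [0,-16,0],"jaw": 1}

```text
time_s: 6.45
tool_pos: [0.4624, 0.1299, 0.3341]
tool_rot: [179.8, 15.9, 94.4]
force: [1.2, 0.8, -2.7]
grip_width: 0.0156
grasp_force: 60.0
```

```bash
python3 - <<'E'
from h import *
R,p,o=cur();print(p,o["tool_rot"],o["force"],o["time_s"])
P=np.array([-.0225,.045]); d=.0555
Rw=R*FL.inv(); tip=p-Rw.apply(G[1])+Rw.apply([.05,0,.0015]); print("tip",RK.inv().apply(tip-rack), Rw.as_euler('ZYX',degrees=True))
for th,b in((30,17),(36,20),(42,22),(48,23),(54,24),(60,25),(66,25),(72,25),(78,25),(84,25),(90,25),(96,25),(104,25)):
    t=np.radians(th); y,z=P+d*np.array([-np.cos(t),np.sin(t)])+.0015*np.array([np.sin(t),-np.cos(t)])
    print(th,b,round(y,4),round(z,4),tipgoal(y,z,b,R,p,G))
b=env.read_camera("scene")
I=np.hstack([b["img"][120:320,150:340].repeat(2,0).repeat(2,1),env.read_camera("top")["img"][180:380,120:320].repeat(2,0).repeat(2,1)])
cv2.imwrite("pics/s4.png",I[:,:,::-1])
E
```

```text
[0.46244012 0.12986045 0.33411353] [179.80328513  15.91893463  94.41649344] [ 1.24217234  0.7751236  -2.67353307] 6.45
tip [-0.04669897 -0.06482129  0.07337825] [94.41649344 15.91893463 -0.19671487]
30 17 -0.0698 0.0715 ([0.0, -0.04, 0.02], [0.3, -1.1, 0.2])
36 20 -0.0665 0.0764 ([1.4, -0.03, -1.33], [0.3, -4.1, 0.2])
42 22 -0.0627 0.081 ([2.47, -0.02, -2.36], [0.3, -6.1, 0.2])
48 23 -0.0585 0.0852 ([3.18, -0.02, -3.11], [0.3, -7.1, 0.2])
54 24 -0.0539 0.089 ([3.95, -0.01, -3.83], [0.3, -8.1, 0.2])
60 25 -0.049 0.0923 ([4.77, -0.0, -4.5], [0.3, -9.1, 0.2])
66 25 -0.0437 0.0951 ([5.2, 0.0, -4.91], [0.3, -9.1, 0.2])
72 25 -0.0382 0.0973 ([5.66, 0.01, -5.27], [0.3, -9.1, 0.2])
78 25 -0.0326 0.099 ([6.16, 0.01, -5.59], [0.3, -9.1, 0.2])
84 25 -0.0268 0.1 ([6.68, 0.01, -5.85], [0.3, -9.1, 0.2])
90 25 -0.021 0.1005 ([7.23, 0.02, -6.05], [0.3, -9.1, 0.2])
96 25 -0.0152 0.1004 ([7.79, 0.02, -6.2], [0.3, -9.1, 0.2])
104 25 -0.0076 0.0992 ([8.55, 0.02, -6.3], [0.3, -9.1, 0.2])
```

View pics/s4.png

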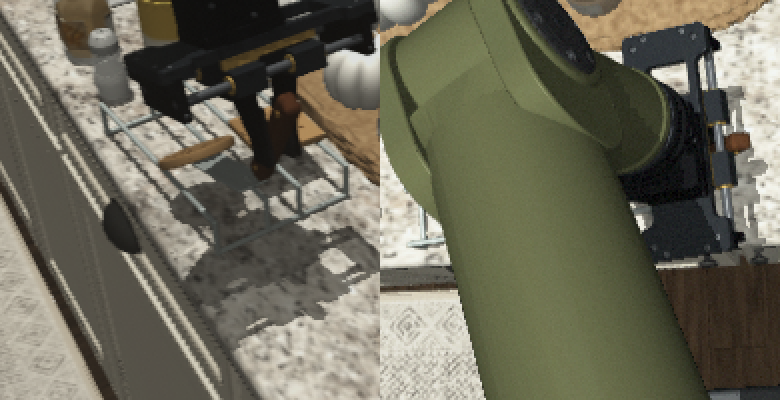

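The scene crop shows the disc tilted, nearly edge-on, spanning about (163,163) to (233,138) in the crop, with its near edge up on the blade. I'll check for slip against the model outline.

```bash
cat >> h.py <<'E'
def disc(c,Py,th,x=-.047):
    "pixel outline bbox of disc tilted th about chord at rack y=Py, z=.045"
    t=np.radians(th); a=np.linspace(0,2*np.pi,60); out=[]
    for h in(0,.01):
        X=.04*np.cos(a); S=.04*np.sin(a)-.0275
        out+= [proj(c,rack+RK.apply([x+xx,Py+s*np.cos(t)+h*np.sin(t),.045-s*np.sin(t)+h*np.cos(t)])) for xx,s in zip(X,S)]
    out=np.array(out); l=out[out[:,0].argmin()];r=out[out[:,0].argmax()]
    return l.round(1),r.round(1),out[:,1].min().round(1),out[:,1].max().round(1)
E
python3 - <<'E'
from h import *
c=env.read_camera("scene"); R,p,o=cur()
Rw=R*FL.inv(); tip=p-Rw.apply(G[1])+Rw.apply([.05,0,.0015]); print("tip",RK.inv().apply(tip-rack),o["time_s"])
for Py in(-.03,-.02,-.01,0,.01):
  for th in(20,30,40): print(Py,th,disc(c,Py,th))
im=c["img"].astype(int); m=(im[:,:,0]-im[:,:,2]>60)&(im[:,:,0]>110); m[:,:225]=0;m[:180]=0; m[215:]=0;m[:,275:]=0
ys,xs=np.nonzero(m[:, :]); print(xs.min(),xs.max(),ys.min(),ys.max())
for x in range(225,275,4): 
  q=np.nonzero(m[:,x])[0]; print(x,q.min() if len(q) else None,q.max() if len(q) else None,end=';')
E
```

```text
tip [-0.04744752 -0.06983865  0.07139811] 6.6
-0.03 20 (array([229.6, 204.2]), array([270.2, 199. ]), np.float64(191.4), np.float64(212.0))
-0.03 30 (array([229., 203.]), array([269.1, 195.4]), np.float64(189.9), np.float64(208.6))
-0.03 40 (array([228.2, 202. ]), array([267.8, 191.8]), np.float64(187.0), np.float64(206.7))
-0.02 20 (array([227.3, 201.7]), array([267.7, 196.5]), np.float64(189.1), np.float64(209.4))
-0.02 30 (array([226.7, 200.6]), array([266.6, 192.9]), np.float64(187.6), np.float64(206.0))
-0.02 40 (array([225.9, 199.5]), array([265.3, 189.4]), np.float64(184.6), np.float64(204.2))
-0.01 20 (array([225.1, 199.2]), array([265.2, 194.1]), np.float64(186.8), np.float64(206.8))
-0.01 30 (array([224.4, 198.1]), array([264.1, 190.5]), np.float64(185.3), np.float64(203.5))
-0.01 40 (array([223.7, 197. ]), array([262.8, 187. ]), np.float64(182.3), np.float64(201.7))
0 20 (array([222.9, 196.8]), array([262.8, 191.7]), np.float64(184.5), np.float64(204.2))
0 30 (array([222.2, 195.7]), array([261.7, 188.2]), np.float64(183.0), np.float64(201.0))
0 40 (array([221.5, 194.6]), array([260.4, 184.7]), np.float64(179.9), np.float64(199.3))
0.01 20 (array([220.7, 194.4]), array([260.3, 189.4]), np.float64(182.3), np.float64(201.7))
0.01 30 (array([220. , 193.3]), array([259.3, 185.8]), np.float64(180.7), np.float64(198.5))
0.01 40 (array([219.3, 192.2]), array([258. , 182.4]), np.float64(177.6), np.float64(196.9))
231 273 180 200
225 None None;229 None None;233 199 200;237 198 200;241 195 199;245 195 198;249 195 197;253 193 195;257 191 194;261 191 192;265 180 189;269 180 185;273 189 189;
```

```bash
cat >> h.py <<'E'
def fit(c,x0=200,x1=275,y0=150,y1=225,ths=range(0,181,5)):
    im=c["img"]; h=cv2.cvtColor(im,cv2.COLOR_RGB2HSV); m=((h[...,0]>=8)&(h[...,0]<=20)&(h[...,1]>95)&(h[...,2]>50)).astype(np.uint8)
    z=np.zeros_like(m); z[y0:y1,x0:x1]=m[y0:y1,x0:x1]
    n,l,s,_=cv2.connectedComponentsWithStats(z); 
    a=np.linspace(0,2*np.pi,40); best=[]
    k=1+s[1:,4].argmax(); m=(l==k); print("blob",s[k])
    for th in ths:
      t=np.radians(th)
      for cy in np.arange(-.06,.07,.004):
        for cz in np.arange(.045,.10,.006):
          pts=[proj(c,rack+RK.apply([LX+.04*np.cos(q),cy+.04*np.sin(q)*np.cos(t)+hh*np.sin(t),cz-.04*np.sin(q)*np.sin(t)+hh*np.cos(t)])) for hh in(-.005,.005) for q in a]
          w=np.zeros(m.shape,np.uint8); cv2.fillConvexPoly(w,cv2.convexHull(np.array(pts,np.float32)).astype(int),1)
          best.append(((w[y0:y1,x0:x1]&m[y0:y1,x0:x1]).sum()/(w|m)[y0:y1,x0:x1].sum(),th,cy,cz))
    return sorted(best)[::-1][:6]
E
python3 - <<'E'
from h import *
c=env.read_camera("scene"); np.savez("s5.npz",K=c["camera_matrix"],R=c["R"],t=c["t"],img=c["img"])
for b in fit(c,ths=range(15,60,5)): print(np.round(b,3))
I=c["img"][160:230,200:300].repeat(6,0).repeat(6,1); cv2.imwrite("pics/s5.png",I[:,:,::-1])
E
```

```text
blob [230 189  38  17 343]
[ 0.806 30.    -0.044  0.063]
[ 0.802 35.    -0.06   0.075]
[ 0.797 35.    -0.044  0.063]
[ 0.788 30.    -0.06   0.075]
[ 0.785 30.    -0.052  0.069]
[ 0.785 45.    -0.048  0.063]
```

View pics/s5.png

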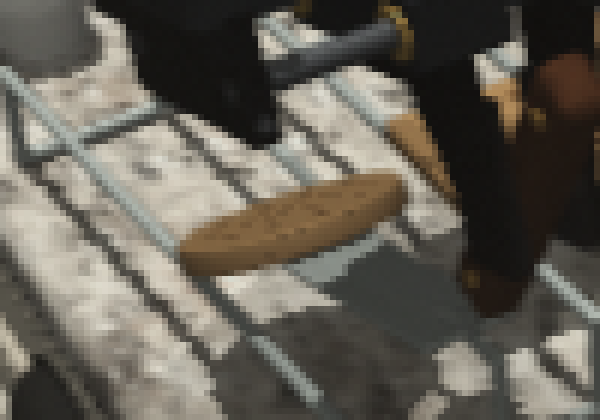

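The crop shows the disc resting cleanly on the blade tip. The fit gives θ≈30°, centre y −0.044 and z 0.063, which matches the no-slip model. I'll continue over.

```bash
python3 - <<'E'
from h import *
R,p,o=cur();P=np.array([-.0225,.045]); d=.0555
for th,b in((36,20),(42,22),(48,23),(54,24),(60,25),(66,25),(72,25),(78,25),(84,25),(90,25),(96,25),(104,25)):
    t=np.radians(th); y,z=P+d*np.array([-np.cos(t),np.sin(t)])+.0015*np.array([np.sin(t),-np.cos(t)])
    print(th,b,tipgoal(y,z,b,R,p,G))
E
```

```text
36 20 ([1.87, 0.0, -1.69], [-0.1, -4.0, -0.1])
42 22 ([2.94, -0.0, -2.72], [-0.1, -6.0, -0.1])
48 23 ([3.65, -0.0, -3.48], [-0.1, -7.0, -0.1])
54 24 ([4.42, -0.01, -4.19], [-0.1, -8.0, -0.1])
60 25 ([5.23, -0.01, -4.86], [-0.1, -9.0, -0.1])
66 25 ([5.66, -0.01, -5.27], [-0.1, -9.0, -0.1])
72 25 ([6.13, -0.01, -5.64], [-0.1, -9.0, -0.1])
78 25 ([6.62, -0.01, -5.95], [-0.1, -9.0, -0.1])
84 25 ([7.15, -0.01, -6.21], [-0.1, -9.0, -0.1])
90 25 ([7.69, -0.02, -6.42], [-0.1, -9.0, -0.1])
96 25 ([8.26, -0.02, -6.56], [-0.1, -9.0, -0.1])
104 25 ([9.02, -0.02, -6.66], [-0.1, -9.0, -0.1])
```

Request:
servo_tool:
  plan:
    - {"xyz": [0.95,0,-0.85],"twist": [0,-2,0],"jaw": 1}
    - {"xyz": [1.87,0,-1.7],"twist": [0,-4,0],"jaw": 1}
    - {"xyz": [2.4,0,-2.2],"twist": [0,-5,0],"jaw": 1}
    - {"xyz": [2.94,0,-2.72],"twist": [0,-6,0],"jaw": 1}
    - {"xyz": [3.65,0,-3.48],"twist": [0,-7,0],"jaw": 1}
    - {"xyz": [4.42,0,-4.2],"twist": [0,-8,0],"jaw": 1}
    - {"xyz": [5.23,0,-4.86],"twist": [0,-9,0],"jaw": 1}
    - {"xyz": [5.66,0,-5.27],"twist": [0,-9,0],"jaw": 1}
    - {"xyz": [5.66,0,-5.27],"twist": [0,-9,0],"jaw": 1}

```text
time_s: 7.4
tool_pos: [0.4573, 0.1966, 0.3678]
tool_rot: [179.9, 24.9, 94.3]
force: [-0.1, -0.2, -1.9]
grip_width: 0.0152
grasp_force: 60.0
```

```bash
python3 - <<'E'
from h import *
c=env.read_camera("scene"); R,p,o=cur()
Rw=R*FL.inv(); tip=p-Rw.apply(G[1])+Rw.apply([.05,0,.0015]); print("tip",RK.inv().apply(tip-rack),o["time_s"])
for b in fit(c,ths=range(20,100,6),y0=140): print(np.round(b,3))
E
```

```text
tip [-0.04732833 -0.04123425  0.09550943] 7.45
blob [226 175  35  28 506]
[ 6.54e-01  6.20e+01 -3.20e-02  7.50e-02]
[ 6.43e-01  6.20e+01 -2.40e-02  6.90e-02]
[ 6.4e-01  6.2e+01 -4.0e-02  8.1e-02]
[ 6.35e-01  6.20e+01 -2.80e-02  7.50e-02]
[ 6.29e-01  6.20e+01 -3.60e-02  8.10e-02]
[ 6.16e-01  6.20e+01 -4.40e-02  8.70e-02]
```

```bash
python3 - <<'E'
from h import *
R,p,o=cur();P=np.array([-.0225,.045]); d=.0555
for th,b in((72,25),(78,25),(84,25),(90,25),(96,25),(104,25)):
    t=np.radians(th); y,z=P+d*np.array([-np.cos(t),np.sin(t)])+.0015*np.array([np.sin(t),-np.cos(t)])
    print(th,b,tipgoal(y,z,b,R,p,G))
print(tipgoal(-.06,.115,25,R,p,G))
E
```

```text
72 25 ([0.21, -0.01, -0.3], [0.0, -0.0, 0.0])
78 25 ([0.65, -0.01, -0.69], [0.0, -0.0, 0.0])
84 25 ([1.13, -0.01, -1.03], [0.0, -0.0, 0.0])
90 25 ([1.63, -0.01, -1.31], [0.0, -0.0, 0.0])
96 25 ([2.16, -0.01, -1.54], [0.0, -0.0, 0.0])
104 25 ([2.9, -0.01, -1.76], [0.0, -0.0, 0.0])
([-2.51, -0.01, -0.98], [0.0, -0.0, 0.0])
```

Request:
servo_tool:
  plan:
    - {"xyz": [0.3,0,-0.35],"twist": [0,0,0],"jaw": 1}
    - {"xyz": [0.65,0,-0.69],"twist": [0,0,0],"jaw": 1}
    - {"xyz": [1.13,0,-1.03],"twist": [0,0,0],"jaw": 1}
    - {"xyz": [1.63,0,-1.31],"twist": [0,0,0],"jaw": 1}
    - {"xyz": [2.16,0,-1.54],"twist": [0,0,0],"jaw": 1}
    - {"xyz": [2.9,0,-1.76],"twist": [0,0,0],"jaw": 1}
    - {"xyz": [2.9,0,-1.76],"twist": [0,0,0],"jaw": 1}
    - {"xyz": [2.9,0,-1.76],"twist": [0,0,0],"jaw": 1}

```text
time_s: 8.12
tool_pos: [0.4547, 0.2288, 0.3707]
tool_rot: [-180.0, 25.0, 94.2]
force: [0.3, -0.7, -1.5]
grip_width: 0.0156
grasp_force: 60.0
```

```bash
python3 - <<'E'
from h import *
c=env.read_camera("scene"); R,p,o=cur()
Rw=R*FL.inv(); tip=p-Rw.apply(G[1])+Rw.apply([.05,0,.0015]); print("tip",RK.inv().apply(tip-rack),o["time_s"])
for b in fit(c,y0=140): print(np.round(b,3))
I=c["img"][130:230,180:300].repeat(5,0).repeat(5,1); cv2.imwrite("pics/s6.png",I[:,:,::-1])
E
```

```text
tip [-0.04751879 -0.00859593  0.09875978] 8.1667
blob [217 166  38  36 902]
[7.74e-01 1.60e+02 4.00e-03 6.90e-02]
[ 7.63e-01  1.60e+02 -4.00e-03  7.50e-02]
[7.61e-01 1.55e+02 4.00e-03 6.90e-02]
[7.57e-01 1.55e+02 1.20e-02 6.30e-02]
[7.55e-01 1.65e+02 4.00e-03 6.90e-02]
[7.5e-01 1.6e+02 1.2e-02 6.3e-02]
```

View pics/s6.png

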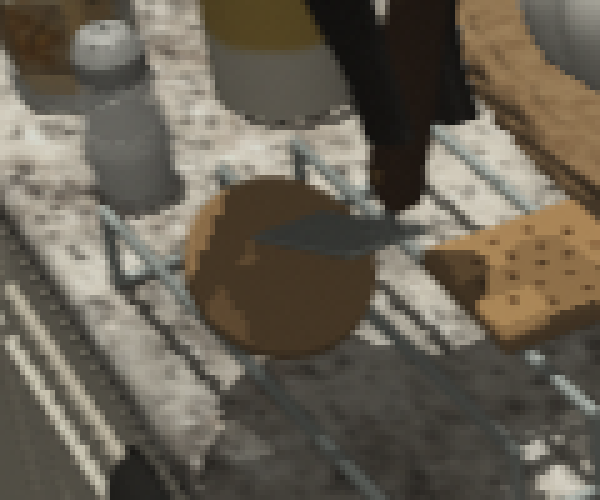

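The disc now shows its plain face nearly square to the camera, so it is past vertical and resting against the blade or still falling. I'll push a little further, then back off and look.

Request:
servo_tool:
  plan:
    - {"xyz": [0.5,0,-0.2],"twist": [0,0,0],"jaw": 1}
    - {"xyz": [1.0,0,-0.4],"twist": [0,0,0],"jaw": 1}
    - {"xyz": [1.0,0,-0.4],"twist": [0,0,0],"jaw": 1}
    - {"xyz": [1.0,0,-0.4],"twist": [0,0,0],"jaw": 1}

```text
time_s: 8.5
tool_pos: [0.454, 0.2393, 0.3703]
tool_rot: [-180.0, 25.0, 94.2]
force: [0.8, 0.0, -1.6]
grip_width: 0.0155
grasp_force: 60.0
```

```bash
python3 - <<'E'
from h import *
c=env.read_camera("scene"); R,p,o=cur(); print(o["time_s"],p,o["force"])
for b in fit(c,y0=140,ths=range(80,181,10)): print(np.round(b,3))
for q in((-.16,.13,10),(-.2,.13,0)): print(tipgoal(*q,R,p,G))
E
```

```text
8.55 [0.45414626 0.23899325 0.37035934] [-0.42010393 -0.06368656 -1.6997096 ]
blob [216 176  37  24 684]
[7.83e-01 1.80e+02 1.60e-02 5.10e-02]
[7.82e-01 1.80e+02 2.40e-02 4.50e-02]
[7.82e-01 1.80e+02 2.00e-02 5.10e-02]
[7.78e-01 1.80e+02 2.00e-02 4.50e-02]
[7.76e-01 1.80e+02 1.20e-02 5.10e-02]
[7.71e-01 1.80e+02 2.80e-02 4.50e-02]
([-21.34, -0.0, 8.91], [-0.0, 15.0, -0.0])
([-27.7, 0.0, 14.56], [-0.0, 25.0, -0.0])
```

The disc is flat, turned 180°, at y≈0.018. I'll withdraw.

Request:
servo_tool:
  plan:
    - {"xyz": [-3,0,0.2],"twist": [0,1,0],"jaw": 1}
    - {"xyz": [-6,0,1.5],"twist": [0,4,0],"jaw": 1}
    - {"xyz": [-9.5,0,3.2],"twist": [0,7,0],"jaw": 1}
    - {"xyz": [-13,0,5],"twist": [0,10,0],"jaw": 1}
    - {"xyz": [-16.5,0,6.8],"twist": [0,13,0],"jaw": 1}
    - {"xyz": [-20,0,8.7],"twist": [0,16,0],"jaw": 1}
    - {"xyz": [-23.5,0,11],"twist": [0,20,0],"jaw": 1}
    - {"xyz": [-26,0,13.5],"twist": [0,23,0],"jaw": 1}
    - {"xyz": [-27.7,0,14.5],"twist": [0,25,0],"jaw": 1}
    - {"xyz": [-27.7,0,14.5],"twist": [0,25,0],"jaw": 1}

```text
time_s: 9.38
tool_pos: [0.4756, -0.0793, 0.3558]
tool_rot: [-180.0, 0.0, 93.5]
force: [-0.1, 0.2, -1.2]
grip_width: 0.0156
grasp_force: 60.0
```

```bash
python3 - <<'E'
from h import *
R,p,o=cur();print(p,o["tool_rot"])
for z in(.26,.2282): print(delta(Rt(89.4)*FL,(.4515,-.1634,z),R,p))
for n in ("scene",):
  c=env.read_camera(n)
  for b in fit(c,y0=140,ths=range(140,221,10))[:2]: print(np.round(b,3))
I=c["img"][130:230,180:300].repeat(5,0).repeat(5,1); cv2.imwrite("pics/s7.png",I[:,:,::-1])
E
```

```text
[ 0.47558393 -0.07931019  0.3557922 ] [-1.79972014e+02  4.52531942e-02  9.35318449e+01]
([-8.24, -2.92, 9.59], [-0.0, 0.0, 4.1])
([-8.23, -2.92, 12.77], [-0.0, 0.0, 4.1])
blob [216 175  38  25 725]
[8.74e-01 1.90e+02 1.20e-02 5.70e-02]
[8.71e-01 1.90e+02 8.00e-03 5.70e-02]
```

View pics/s7.png

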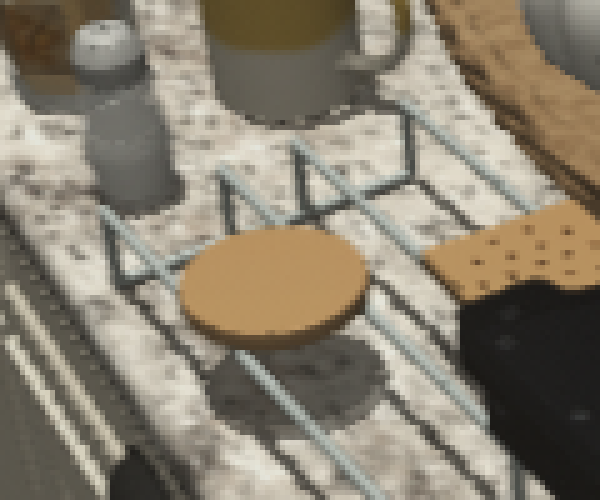

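The picture shows the round oatcake lying flat with its plain face up, and the square one in place. Now I'll lay the turner down.

Request:
servo_tool:
  plan:
    - {"xyz": [-3,-1,3],"twist": [0,0,1.5],"jaw": 1}
    - {"xyz": [-6,-2,6],"twist": [0,0,3],"jaw": 1}
    - {"xyz": [-8.2,-2.9,9],"twist": [0,0,4.1],"jaw": 1}
    - {"xyz": [-8.2,-2.9,11],"twist": [0,0,4.1],"jaw": 1}
    - {"xyz": [-8.2,-2.9,12.2],"twist": [0,0,4.1],"jaw": 1}
    - {"xyz": [-8.2,-2.9,12.5],"twist": [0,0,4.1],"jaw": 1}
    - {"xyz": [-8.2,-2.9,12.7],"twist": [0,0,4.1],"jaw": 1}
    - {"xyz": [-8.2,-2.9,12.8],"twist": [0,0,4.1],"jaw": 1}
    - {"xyz": [-8.2,-2.9,12.8],"twist": [0,0,4.1],"jaw": 1}
    - {"xyz": [-8.2,-2.9,12.8],"twist": [0,0,4.1],"jaw": 1}

```text
time_s: 10.27
tool_pos: [0.4543, -0.1561, 0.229]
tool_rot: [179.9, -0.0, 90.1]
force: [0.0, 0.4, -2.0]
grip_width: 0.0155
grasp_force: 60.0
```

Request:
servo_tool:
  plan:
    - {"xyz": [0,0,0.1],"twist": [0,0,0],"jaw": 1}
    - {"xyz": [0,0,0.15],"twist": [0,0,0],"jaw": 1}
    - {"xyz": [0,0,0.15],"twist": [0,0,0],"jaw": 1}
    - {"xyz": [0,0,0.15],"twist": [0,0,0],"jaw": 1}

```text
time_s: 10.6
tool_pos: [0.454, -0.1565, 0.2271]
tool_rot: [179.9, -0.0, 90.0]
force: [0.1, 0.2, 2.2]
grip_width: 0.0154
grasp_force: 60.0
```

In contact: the vertical force went from −2 to +2.2 N. Releasing and rising.

Request:
servo_tool:
  plan:
    - {"xyz": [0,0,0],"twist": [0,0,0],"jaw": 0.6}
    - {"xyz": [0,0,0],"twist": [0,0,0],"jaw": 0.3}
    - {"xyz": [0,0,0],"twist": [0,0,0],"jaw": 0}
    - {"xyz": [0,0,0],"twist": [0,0,0],"jaw": 0}
    - {"xyz": [0,0,0],"twist": [0,0,0],"jaw": 0}
    - {"xyz": [0,0,0],"twist": [0,0,0],"jaw": 0}
    - {"xyz": [0,0,0],"twist": [0,0,0],"jaw": 0}
    - {"xyz": [0,0,-2],"twist": [0,0,0],"jaw": 0}
    - {"xyz": [0,0,-5],"twist": [0,0,0],"jaw": 0}
    - {"xyz": [0,0,-9],"twist": [0,0,0],"jaw": 0}

```text
time_s: 11.43
tool_pos: [0.4523, -0.1561, 0.3154]
tool_rot: [-179.7, 0.0, 90.0]
force: [1.2, 1.2, -0.2]
grip_width: 0.074
grasp_force: 0.0
```

Request:
servo_tool:
  plan:
    - {"xyz": [0,0,-3],"twist": [0,0,0],"jaw": 0}
    - {"xyz": [0,0,-6],"twist": [0,0,0],"jaw": 0}
    - {"xyz": [0,0,-6],"twist": [0,0,0],"jaw": 0}
    - {"xyz": [0,0,-6],"twist": [0,0,0],"jaw": 0}

```text
time_s: 11.77
tool_pos: [0.4541, -0.1568, 0.3781]
tool_rot: [179.8, -0.0, 90.0]
force: [-1.0, 0.7, -0.7]
grip_width: 0.0866
grasp_force: 0.0
```

```bash
python3 - <<'E'
from h import *
a=env.read_camera("wrist")["img"][:400]; b=env.read_camera("scene")
I=np.vstack([np.hstack([a[:,180:500],b["img"][120:320,180:420].repeat(2,0).repeat(2,1)])]); print(I.shape)
cv2.imwrite("pics/end.png",I[:,:,::-1])
E
```

```text
(400, 800, 3)
```

View pics/end.png

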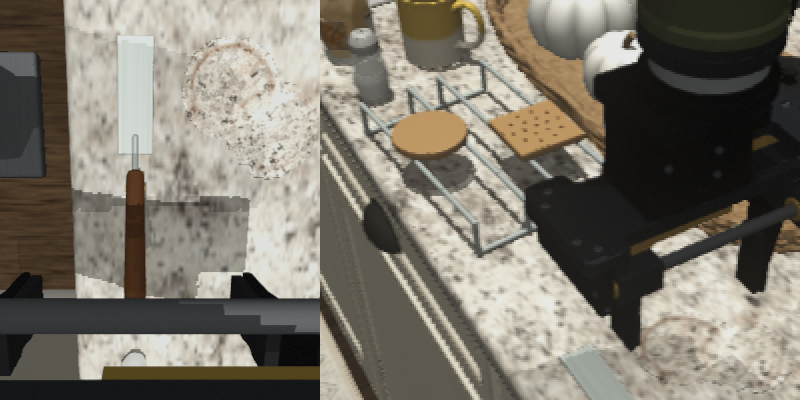

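The final view shows the turner flat on the worktop, the round oatcake plain face up on the bars, and the square one untouched.

```bash
python3 -c "
from cell import env
print(env.sign_off())"
```

```text
the job is handed in; nothing more can be done
None
```

I handed the job in at about 12 s: the round oatcake lies flat on the rack with its dotted face down, the square one is where it was, and the turner lies blade flat on the worktop, released; the hand-in gave no verdict.

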